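Stack culture dishes and a hold-down weight on a shaker plate

ROBOT

A 6-joint arm with a two-finger parallel gripper is mounted at the origin on the work surface. World frame = base frame: x ahead of the robot, y to its left, z up, the work surface at z = 0. Lengths are in m, angles in rad, forces in N, time in s.
With the tool pointing down it reaches from about 0.3 to 0.85 m from the base axis. Payload 5.4 kg.
Tool frame: the origin (TCP) lies midway between the tips of the shut fingers; the grasp point (between the pads) lies 19 mm behind it; z points along the fingers, y is the line along which they close (so a half turn about z gives the same grasp; the last joint's range is limited). The gripper opens to 85 mm and grips with 20 to 120 N. Pads are 22 mm wide; open, the fingers measure 114 mm over their backs; the gripper's body (76 mm by 85 mm) begins 54 mm behind the grasp point. The pads swing forward as they close: fully open they stand 13 mm farther back than shut.
Start: joints at [0.903, 0.158, 1.597, -0, 1.386, -0.21], TCP at [0.254, 0.516, 0.231] pointing down, gripper open.
Joint ranges: [-2.91, 2.91], [-0.94, 2.29], [0.18, 2.7], [-1.29, 4.43], [0.17, 2.64], [-3, 3]. Speed limits (rad/s): [2.57, 2.57, 3.14, 3.14, 3.14, 3.14].

INTERFACE

Orientations are given as a unit quaternion [w, x, y, z].
In Python, from bench import arm gives the robot as it stands.
- The arm moves only by the shell command python3 -m pendant 'ROWS'. ROWS is JSON, a list of rows, each an object of numbers: "tx", "ty", "tz": the shift along the tool's x, y, z in cm; "rx", "ry", "rz": the turn, a rotation vector about the tool's x, y, z in degrees; "grip": the finger opening in cm, from 0 to 8.54. In form: [{"tx": .., "ty": .., "tz": .., "rx": .., "ry": .., "rz": .., "grip": ..}, ...]. A call has 1 to 8 rows; each row shifts and turns the commanded pose from where the row before left it, along the tool's axes as they then stand; what a row does not reach is not made up. A row lasts 1/12 s, in which the tool goes at most 41.7 mm and 7.16 degrees, less where a joint would pass 70% of its speed; a pose out of reach is approached as far as the arm can. A call with a gripper value outside its range is refused whole. The fingers move at their own pace and stop on an object; the grip force is fixed at half the most. Time passes only in rows, so rows that do not move let the fingers close. It gives the time, the measured TCP pose, the force, the opening and the grip force at its end, in the units of the state.
- arm.get_obs(): the state, without advancing time (a new reading comes with each control period).
- arm.camera(name): name is "side" or "top" or "wrist"; returns a dict with "frame" (384x512x3 uint8, red, green, blue), "fx", "fy", "cx", "cy" (pixels), "position" and "attitude" of the camera in the world; the wrist camera has in their place "mount" (4x4, takes a point from camera to tool coordinates, whose origin is the TCP and whose axes are the flange's). Camera axes: x right, y down, z forward; pixel columns grow to the right and rows downward; lengths in m; the calibration is good to about 2 mm. A picture is of the moment at which its call begins: read the wrist's pose just before it. There is no depth.
- arm.close_job(): hands the job in; it is judged then, once.
Trained networks look in the newest picture that a camera, given by its name, has taken for a name from the list of things; names that differ only in an ending like _2 or _b are one class to them, and where a whole thing is asked for, a point or a joint stands for the part that bears it (a point fixed in the world has none). Each returns a list of dicts, best first, with "p" (0 to 1); they miss things now and then, are a little off and sometimes report something else, mostly with a low value. They report only what shows in the picture. A call takes as long as a camera call.
- arm.cut_out(label, camera): "mask" (384x512 bool, what is visible of it) and "box" ([centre column, centre row, width, height] in pixels, round what is visible of it).
- arm.landmark_of(label, camera): "uv" ([column, row] in pixels: a listed point, or the origin of a listed thing).
The state is a dict: "clock": time; "joints": joint angles; "joint_vel": joint speeds; "joint_torque": joint torques, N m; "tcp_pos": TCP position; "tool_rot": TCP orientation; "force": force on the tool from outside, world axes, zero at the start; "torque": the same for the moment, N m; "opening": finger opening in m; "grasp_force": force on a finger pad.
Only numpy, scipy, OpenCV 4.12 (cv2) and the standard library are available. Lean on these libraries where they do the work, as an engineer would, in place of code of your own. Each camera call takes 0.05 s, during which the arm holds its last target. There are 200 camera calls.

TASK

Load the dish shaker: slide the large dish from the loading ledge across onto the round plate, without lifting it, until it sits centred there. Then lay the small dish flat on the middle of the large dish, and after that set the steel weight, knob up, flat on the middle of the small dish. Lower them into place, do not drop them, and do not disturb the flask, bottle and racks around.

Things in the scene. Friction and masses are not known exactly. Their poses are not given: they have to be found in the camera images.
- plate_centre (a point): Centre of the upper face of the shaker's round aluminium plate (150 mm across, 60 mm above the bench; the grey shaker body below it is 180 x 180 mm, 50 mm high). Fixed during a run. The z axis points up, the y axis points to the loading ledge: a flat dark steel shelf 150 mm wide (x from -75 to 75 mm) that runs from y = 78 to y = 228 mm, its top 2 mm above the plate's, with a gap of 3 mm between plate and ledge and no rims or fences.
- large_dish_centre (a point): Centre (half-way up) of the large closed culture dish: a flat disc, 110 mm across and 22 mm high, about 0.12 kg, tan gel under a clear lid, flat top and underside. Starts lying loose on the loading ledge. z is its axis, up.
- small_dish_centre (a point): Centre (half-way up) of the small closed culture dish of the same make: 60 mm across, 20 mm high, about 0.05 kg, flat top and underside. Starts lying on the bench. z is its axis, up.
- weight_knob (a point): Centre of the knob of the steel weight: a steel disc 60 mm across and 12 mm thick with a round knob on its middle, 26 mm across, from 16 to 38 mm above the disc's underside (neck 14 mm across below it); about 0.3 kg. This point lies on the axis, 27 mm above the underside. Starts on the bench, knob up. z is its axis, up.
- flask: Conical glass flask, 72 mm across, 110 mm high, origin at the underside's centre. A bystander.
- wash_bottle: White plastic bottle, 64 mm across, 140 mm high, origin at the underside's centre. A bystander.
- tube_rack: Green rack with capped tubes, 180 mm (its x) by 60 mm, 108 mm high, origin at the underside's centre. A bystander.
- well_block: Purple well block, 90 mm (its x) by 130 mm, 28 mm high, origin at the underside's centre. A bystander.

How it is judged:
By the outcome, as a careful person would: the job done as asked, in the order asked, and still so for the second after the job is handed in, with the robot touching nothing.
It also fails if it takes over 72 s, if anything falls off the work surface, if the arm or the gripper's body presses on something with over 40 N, if the wrist force passes 120 N, or if a joint passes its speed limit or range.

## Working session

There is one attempt and no reset: what is moved stays moved. The work goes in short steps, Python scripts to look and compute and a shell command to move; the robot and the scene stay as the last step left them, time stands still between calls to the robot, and variables do not carry over. Pictures are saved under pics/ and viewed, at most 10 in all, crops included, and the job is handed in when it is done.

```bash
ls; mkdir -p pics; cat > h.py <<'E'
from bench import arm
import numpy as np, cv2
from scipy.spatial.transform import Rotation as R
def q2R(q): return R.from_quat([q[1],q[2],q[3],q[0]]).as_matrix()
def cam(name):
    o=arm.get_obs(); c=arm.camera(name)
    if 'mount' in c:
        T=np.eye(4);T[:3,:3]=q2R(o['tool_rot']);T[:3,3]=o['tcp_pos'];T=T@np.array(c['mount'])
    else:
        T=np.eye(4);a=np.array(c['attitude'],float)
        T[:3,:3]=a if a.shape==(3,3) else q2R(a);T[:3,3]=c['position']
    c['T']=T;return c
def ray(c,uv):
    d=c['T'][:3,:3]@np.array([(uv[0]-c['cx'])/c['fx'],(uv[1]-c['cy'])/c['fy'],1]);return c['T'][:3,3],d
def at_z(c,uv,z):
    p,d=ray(c,uv);return p+d*(z-p[2])/d[2]
def proj(c,P):
    q=c['T'][:3,:3].T@(np.array(P)-c['T'][:3,3]);return [c['fx']*q[0]/q[2]+c['cx'],c['fy']*q[1]/q[2]+c['cy']]
def tri(rs):
    A=0;b=0
    for p,d in rs:
        d=d/np.linalg.norm(d);M=np.eye(3)-np.outer(d,d);A=A+M;b=b+M@p
    return np.linalg.solve(A,b)
def save(c,n,s=1): cv2.imwrite('pics/'+n+'.png',cv2.resize(c['frame'][:,:,::-1],None,fx=s,fy=s))
E
cat > l.py <<'E'
from h import *
np.set_printoptions(precision=4,suppress=True)
C={n:cam(n) for n in('top','side')}
Z=dict(plate_centre=.06,large_dish_centre=.073,small_dish_centre=.01,weight_knob=.027,flask=0,wash_bottle=0,tube_rack=0,well_block=0)
for n,c in C.items(): save(c,'a_'+n,1.5); print(n,c['T'],c['attitude'])
for l,z in Z.items():
    rs=[]
    for n,c in C.items():
        r=arm.landmark_of(l,n)
        for x in r[:2]: print(l,n,np.round(x['uv'],1),round(x['p'],2),at_z(c,x['uv'],z))
        if r: rs.append(ray(c,r[0]['uv']))
    if len(rs)==2: print('   tri',tri(rs))
print(arm.get_obs())
E
python3 l.py
```

```text
pics
top [[ 0.0229 -0.996   0.0859  0.4659]
 [-0.9994 -0.0248 -0.022  -0.0284]
 [ 0.024  -0.0853 -0.9961  1.4178]
 [ 0.      0.      0.      1.    ]] [-0.0222  0.7148 -0.6979  0.0384]
side [[ 0.8701 -0.2574  0.4203  0.1561]
 [-0.4922 -0.4971  0.7146 -0.8143]
 [ 0.025  -0.8286 -0.5592  0.6883]
 [ 0.      0.      0.      1.    ]] [-0.4511  0.8553 -0.2191  0.1302]
plate_centre top [226.8 192.3] 0.81 [0.5715 0.0297 0.06  ]
plate_centre top [370.7 218. ] 0.52 [ 0.5002 -0.4343  0.06  ]
plate_centre side [227.6 193.2] 0.61 [0.5697 0.0501 0.06  ]
   tri [0.566  0.0311 0.0727]
large_dish_centre top [175.  179.5] 0.76 [0.6072 0.1943 0.073 ]
large_dish_centre side [219.3 165.8] 0.68 [0.6136 0.2066 0.073 ]
   tri [0.6067 0.1927 0.0815]
small_dish_centre top [224.2 192.1] 0.68 [0.5759 0.0405 0.01  ]
small_dish_centre top [319.2 180. ] 0.6 [ 0.6244 -0.2758  0.01  ]
small_dish_centre side [294.8 263.1] 0.54 [ 0.6119 -0.2743  0.01  ]
   tri [ 0.6824 -0.0174 -0.2287]
weight_knob top [300.2 224.2] 0.48 [ 0.4753 -0.2118  0.027 ]
weight_knob side [232.8 260. ] 0.56 [ 0.4614 -0.2007  0.027 ]
weight_knob 
[... 575 characters left out ...]
60.4] 0.49 [ 0.4892 -0.1856  0.    ]
   tri [ 0.5021 -0.4569  0.0031]
well_block top [122.1 162.6] 0.92 [0.6671 0.3848 0.    ]
well_block side [214.2 159.6] 0.52 [0.6715 0.3852 0.    ]
   tri [0.6687 0.3837 0.0013]
{'clock': 0.9, 'joints': array([ 0.9029,  0.1584,  1.597 ,  0.    ,  1.3862, -0.2101]), 'joint_vel': array([ 0.0015, -0.0006, -0.0009,  0.0007, -0.0021, -0.0006]), 'joint_torque': array([ -0.0006, -39.6018, -33.1698,  -0.0002,   0.0007,   0.    ]), 'tcp_pos': array([0.2541, 0.5158, 0.2313]), 'tool_rot': array([0.    , 0.2269, 0.9739, 0.    ]), 'force': array([0.5743, 0.0531, 0.7662]), 'torque': array([ 0.0188, -0.0346, -0.0384]), 'grasp_force': 0.0, 'opening': 0.08542637848998094}
```

View pictures.

View pics/a_top.png

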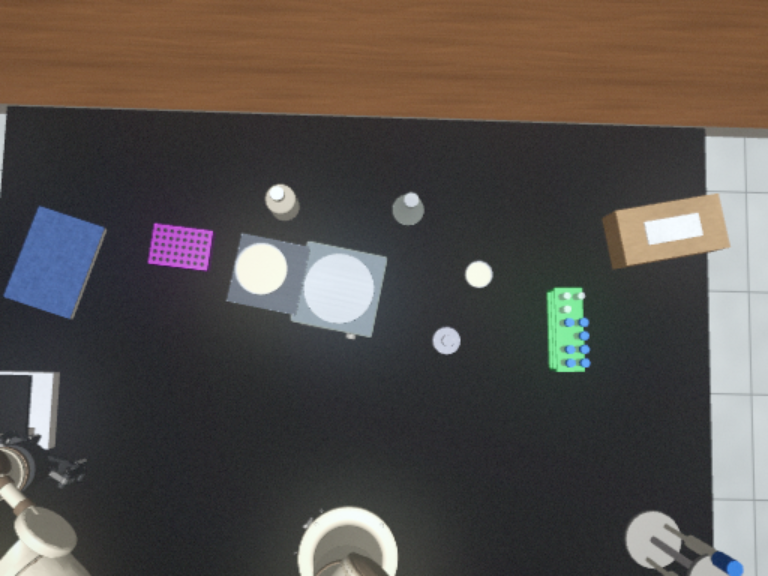

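View pics/a_side.png

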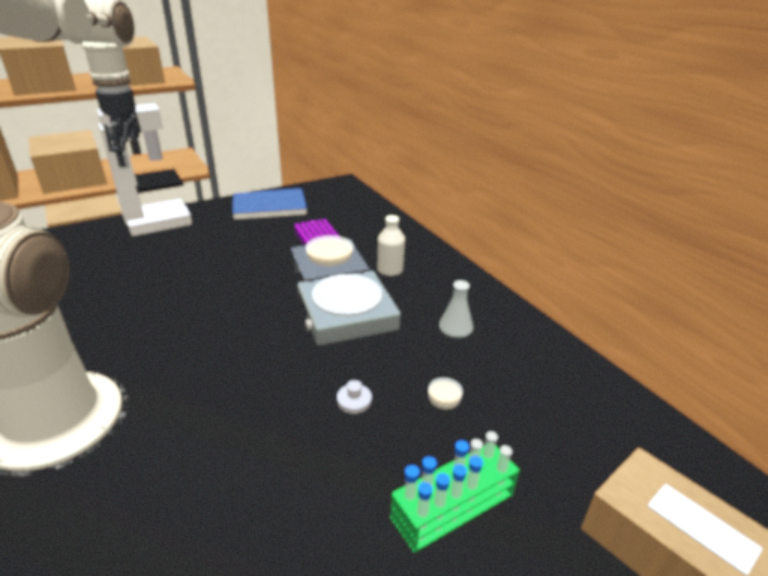

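The top view shows the plate at (225,192), the large dish at (174,179), the small dish at (319,183) and the weight at (298,227), in full-resolution pixels. The side view agrees. I'll move the wrist camera above the dish and plate.

```bash
R='{"tx":-3.4,"ty":-1.48,"tz":-0.71}'
python3 -m pendant '[{"tx":-3.4,"ty":-1.48,"tz":-0.71},{"tx":-3.4,"ty":-1.48,"tz":-0.71},{"tx":-3.4,"ty":-1.48,"tz":-0.71},{"tx":-3.4,"ty":-1.48,"tz":-0.71},{"tx":-3.4,"ty":-1.48,"tz":-0.71},{"tx":-3.4,"ty":-1.48,"tz":-0.71},{"tx":-3.4,"ty":-1.48,"tz":-0.71}]'
python3 -m pendant '[{"tx":-3.4,"ty":-1.48,"tz":-0.71},{"tx":-3.4,"ty":-1.48,"tz":-0.71},{"tx":-3.4,"ty":-1.48,"tz":-0.71},{"tx":-3.4,"ty":-1.48,"tz":-0.71},{"tx":-3.4,"ty":-1.48,"tz":-0.71},{"tx":-3.4,"ty":-1.48,"tz":-0.71},{"tx":-3.4,"ty":-1.48,"tz":-0.71}]'
python3 -m pendant '[{"rz":6.9},{"rz":6.9},{"rz":6.9},{"rz":6.9},{"rz":6.9},{"rz":6.9}]'
python3 -m pendant '[{"rz":6.9},{"rz":6.9},{"rz":6.9},{"rz":6.9},{"rz":6.9},{},{}]'
cat >> h.py <<'E'
from scipy.optimize import least_squares
def cyl(c,P,r,z0,z1):
    t=np.linspace(0,2*np.pi,60)
    q=np.array([proj(c,[P[0]+r*np.cos(a),P[1]+r*np.sin(a),z]) for z in(z0,z1) for a in t],np.float32)
    return cv2.convexHull(q)
def fit(c,mask,P0,r,z0,z1):
    "fit xy of upright cylinder to the mask: signed distance of contour points to silhouette"
    cs,_=cv2.findContours(mask.astype(np.uint8),cv2.RETR_EXTERNAL,cv2.CHAIN_APPROX_NONE)
    k=max(cs,key=cv2.contourArea)[:,0]
    k=k[(k.min(1)>2)&(k[:,0]<509)&(k[:,1]<381)]
    f=lambda P:[cv2.pointPolygonTest(h,(float(u),float(v)),True) for h in [cyl(c,P,r,z0,z1)] for u,v in k]
    s=least_squares(f,P0,diff_step=1e-3,loss='soft_l1');return s.x,np.sqrt(np.mean(np.square(s.fun)))
def best(l,n):
    r=arm.cut_out(l,n);return r
def tool(d):
    "world displacement (m) -> tool cm"
    return q2R(arm.get_obs()['tool_rot']).T@np.array(d)*100
E
python3 - <<'E'
from h import *
np.set_printoptions(precision=4,suppress=True)
o=arm.get_obs();print(o['clock'],o['tcp_pos'],q2R(o['tool_rot']),o['joints'])
J=[('plate_centre',.075,.052,.06,(.57,.03)),('large_dish_centre',.055,.062,.084,(.607,.194)),('small_dish_centre',.03,0,.02,(.624,-.276)),('weight_knob',.03,0,.012,(.472,-.21))]
c=cam('wrist');save(c,'b_wrist',1.5)
for n,c in(('wrist',c),):
    for l,r,z0,z1,p in J[:2]:
        for x in arm.landmark_of(l,n)[:1]:print(l,n,'lm',x['uv'],x['p'],at_z(c,x['uv'],(z0+z1)/2 if 'pl' not in l else .06))
    for x in arm.cut_out('large_dish_centre',n)[:1]: print('mask',x['p'],x['box'],fit(c,x['mask'],(.607,.194),.055,.062,.084))
c=cam('top')
for l,r,z0,z1,p in J[1:]:
    for x in arm.cut_out(l,'top')[:2]: print(l,'top',x['p'],x['box'],fit(c,x['mask'],p,r,z0,z1))
E
```

```text
0.9 [0.2541 0.5158 0.2313] [[-0.897  0.442  0.   ]
 [ 0.442  0.897  0.   ]
 [-0.     0.    -1.   ]] [ 0.9029  0.1584  1.597   0.      1.3862 -0.2101]
large_dish_centre top 0.69 [175.3, 181.8, 32.0, 34.0] (array([0.6092, 0.1968]), np.float64(0.8632040850726904))
small_dish_centre top 0.54 [320.0, 184.3, 19.6, 18.2] (array([ 0.6132, -0.2733]), np.float64(1.3695698749168908))
weight_knob top 0.61 [174.8, 181.4, 35.5, 31.9] (array([0.6157, 0.2089]), np.float64(8.053545942493201))
weight_knob top 0.53 [297.9, 227.2, 20.9, 21.1] (array([ 0.4663, -0.2051]), np.float64(0.7114767236465205))invalid input at $[0]: expected keys tx, ty, tz, rx, ry, rz, grip
invalid input at $[0]: expected keys tx, ty, tz, rx, ry, rz, grip
invalid input at $[0]: expected keys tx, ty, tz, rx, ry, rz, grip
invalid input at $[0]: expected keys tx, ty, tz, rx, ry, rz, grip
```

View pics/b_wrist.png

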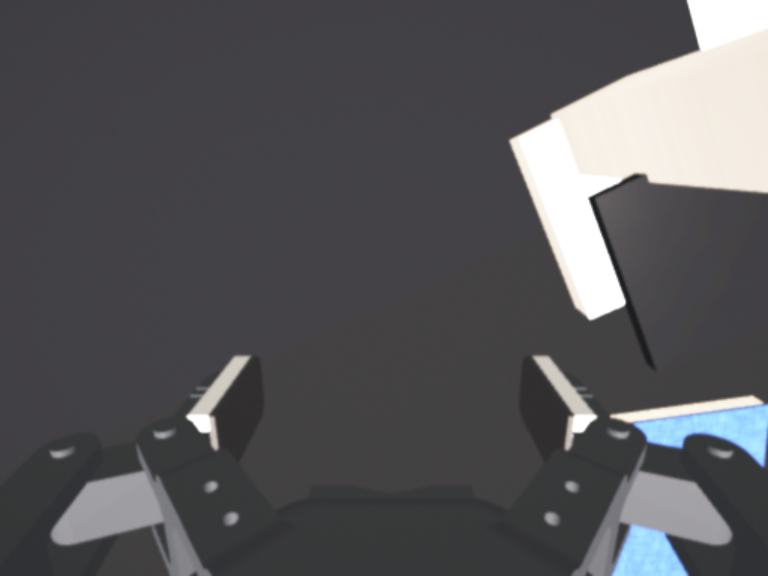

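The wrist view shows only the open fingers and the background, because the rows were refused. Every key has to be present in each row.

```bash
python3 -m pendant '[{"tx":-3.4,"ty":-1.48,"tz":-0.71,"rx":0,"ry":0,"rz":0,"grip":8.5},{"tx":-3.4,"ty":-1.48,"tz":-0.71,"rx":0,"ry":0,"rz":0,"grip":8.5},{"tx":-3.4,"ty":-1.48,"tz":-0.71,"rx":0,"ry":0,"rz":0,"grip":8.5},{"tx":-3.4,"ty":-1.48,"tz":-0.71,"rx":0,"ry":0,"rz":0,"grip":8.5},{"tx":-3.4,"ty":-1.48,"tz":-0.71,"rx":0,"ry":0,"rz":0,"grip":8.5},{"tx":-3.4,"ty":-1.48,"tz":-0.71,"rx":0,"ry":0,"rz":0,"grip":8.5},{"tx":-3.4,"ty":-1.48,"tz":-0.71,"rx":0,"ry":0,"rz":0,"grip":8.5}]'
python3 -m pendant '[{"tx":-3.4,"ty":-1.48,"tz":-0.71,"rx":0,"ry":0,"rz":0,"grip":8.5},{"tx":-3.4,"ty":-1.48,"tz":-0.71,"rx":0,"ry":0,"rz":0,"grip":8.5},{"tx":-3.4,"ty":-1.48,"tz":-0.71,"rx":0,"ry":0,"rz":0,"grip":8.5},{"tx":-3.4,"ty":-1.48,"tz":-0.71,"rx":0,"ry":0,"rz":0,"grip":8.5},{"tx":-3.4,"ty":-1.48,"tz":-0.71,"rx":0,"ry":0,"rz":0,"grip":8.5},{"tx":-3.4,"ty":-1.48,"tz":-0.71,"rx":0,"ry":0,"rz":0,"grip":8.5},{"tx":-3.4,"ty":-1.48,"tz":-0.71,"rx":0,"ry":0,"rz":0,"grip":8.5}]'
python3 - <<'E'
from h import *
np.set_printoptions(precision=4,suppress=True)
c=cam('wrist');print(c['mount'],c['fx'],c['fy']);o=arm.get_obs();print(o['clock'],o['tcp_pos'],o['joints'])
E
```

```text
clock: 1.88
tcp_pos: [0.4227, 0.3162, 0.2815]
tool_rot: [0.0, 0.227, 0.974, 0.0]
force: [0.5, 0.6, 0.0]
opening: 0.0851
grasp_force: 0.0
clock: 2.47
tcp_pos: [0.5905, 0.1179, 0.3311]
tool_rot: [0.0, 0.227, 0.974, 0.0]
force: [0.2, 0.7, 0.5]
opening: 0.0849
grasp_force: 0.0
[[ 0.0007 -0.9608 -0.2771  0.0684]
 [ 1.      0.0005  0.001  -0.0014]
 [-0.0009 -0.2771  0.9608 -0.1437]
 [ 0.      0.      0.      1.    ]] 290.12287636730724 290.12287636730724
2.5167 [0.5944 0.1122 0.332 ] [-0.011   0.1876  1.3675 -0.0039  1.5819 -1.1184]
```

```bash
python3 -m pendant '[{"tx":0,"ty":0,"tz":0,"rx":0,"ry":0,"rz":6.9,"grip":8.5},{"tx":0,"ty":0,"tz":0,"rx":0,"ry":0,"rz":6.9,"grip":8.5},{"tx":0,"ty":0,"tz":0,"rx":0,"ry":0,"rz":6.9,"grip":8.5},{"tx":0,"ty":0,"tz":0,"rx":0,"ry":0,"rz":6.9,"grip":8.5},{"tx":0,"ty":0,"tz":0,"rx":0,"ry":0,"rz":6.9,"grip":8.5},{"tx":0,"ty":0,"tz":0,"rx":0,"ry":0,"rz":6.9,"grip":8.5}]' >/dev/null
python3 -m pendant '[{"tx":0,"ty":0,"tz":0,"rx":0,"ry":0,"rz":6.9,"grip":8.5},{"tx":0,"ty":0,"tz":0,"rx":0,"ry":0,"rz":6.9,"grip":8.5},{"tx":0,"ty":0,"tz":0,"rx":0,"ry":0,"rz":6.9,"grip":8.5},{"tx":0,"ty":0,"tz":0,"rx":0,"ry":0,"rz":6.9,"grip":8.5},{"tx":0,"ty":0,"tz":0,"rx":0,"ry":0,"rz":6.9,"grip":8.5},{"tx":0,"ty":0,"tz":0,"rx":0,"ry":0,"rz":0,"grip":8.5},{"tx":0,"ty":0,"tz":0,"rx":0,"ry":0,"rz":0,"grip":8.5}]'
python3 - <<'E'
from h import *
np.set_printoptions(precision=4,suppress=True)
o=arm.get_obs();print(o['joints'],q2R(o['tool_rot']))
c=cam('wrist');save(c,'c_wrist',1.5)
for l,z in(('plate_centre',.06),('large_dish_centre',.073)):
    for x in arm.landmark_of(l,'wrist')[:2]:print(l,'lm',x['uv'],x['p'],at_z(c,x['uv'],z))
for x in arm.cut_out('large_dish_centre','wrist')[:1]: print('mask',x['p'],x['box'],fit(c,x['mask'],(.607,.194),.055,.062,.084))
E
```

```text
clock: 3.6
tcp_pos: [0.5894, 0.1197, 0.3307]
tool_rot: [-0.0, 0.777, 0.63, -0.0]
force: [0.4, 0.3, 0.1]
opening: 0.0849
grasp_force: 0.0
[-0.0004  0.1819  1.3766 -0.      1.5833  0.2079] [[ 0.2068  0.9784 -0.0001]
 [ 0.9784 -0.2068 -0.    ]
 [-0.0001 -0.0001 -1.    ]]
plate_centre lm [265.6, 213.3] 0.96 [0.5803 0.0316 0.06  ]
large_dish_centre lm [266.0, 98.4] 0.75 [0.6141 0.1946 0.073 ]
mask 0.6 [266.2, 98.5, 86.3, 91.3] (array([0.6115, 0.1968]), np.float64(0.7119542423754576))
```

View pics/c_wrist.png

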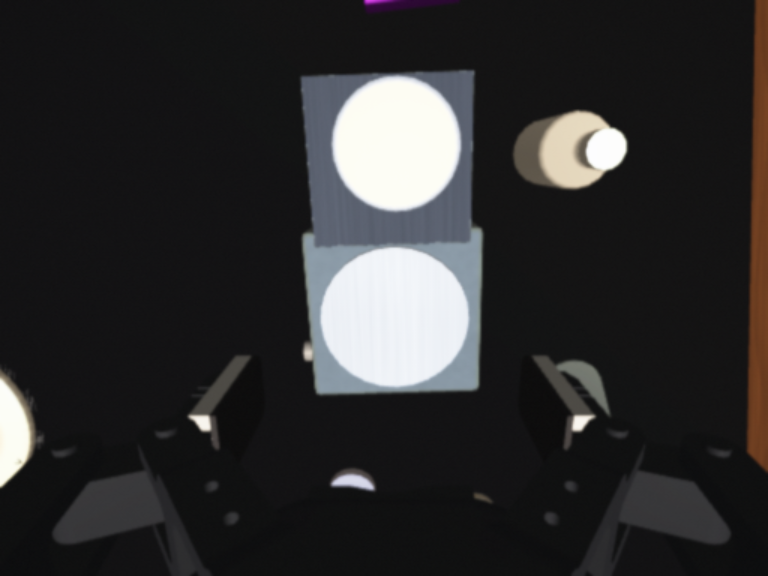

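The wrist view shows the plate's ellipse centred near (264,211), the dish near (265,96) lying on the ledge, and the bottle to its right. I'll fit the plate's rim more precisely.

```bash
cat > pf.py <<'E'
from h import *
np.set_printoptions(precision=4,suppress=True)
def platefit(c,thr=205):
    g=c['frame'].min(2);u,v=map(int,proj(c,(.577,.03,.06)))
    m=(g>thr).astype(np.uint8);m=cv2.morphologyEx(m,cv2.MORPH_OPEN,np.ones((3,3)))
    n,lab=cv2.connectedComponents(m);k=lab==lab[v,u]
    return k.sum(),fit(c,k,(.577,.03),.075,.0595,.06)
E
python3 - <<'E'
from pf import *
c=cam('wrist');g=c['frame'].min(2)
print(g[211,195:345:6],g[160:270:6,264])
for t in(180,190,200,210):print(t,platefit(c,t))
E
```

```text
[ 19  19 138 175 238 236 236 236 238 238 236 241 240 239 238 238 237 237
 239 235 139  28  20  20  19] [ 91 241 243 243 243 242 241 240 239 238 238 237 237 237 237 237 233  40
  18]
180 (np.int64(7221), (array([0.576 , 0.0327]), np.float64(0.42808664943249136)))
190 (np.int64(7166), (array([0.576 , 0.0326]), np.float64(0.5726656258276082)))
200 (np.int64(7117), (array([0.5759, 0.0327]), np.float64(0.722698161643725)))
210 (np.int64(7069), (array([0.576 , 0.0327]), np.float64(0.8794147120736829)))
```

```bash
python3 -m pendant '[{"tx":3.55,"ty":0.13,"tz":0,"rx":0,"ry":0,"rz":0,"grip":8.5},{"tx":3.55,"ty":0.13,"tz":0,"rx":0,"ry":0,"rz":0,"grip":8.5},{"tx":3.55,"ty":0.13,"tz":0,"rx":0,"ry":0,"rz":0,"grip":8.5},{"tx":3.55,"ty":0.13,"tz":0,"rx":0,"ry":0,"rz":0,"grip":8.5},{"tx":0,"ty":0,"tz":0,"rx":0,"ry":0,"rz":0,"grip":8.5},{"tx":0,"ty":0,"tz":3,"rx":0,"ry":0,"rz":0,"grip":8.5},{"tx":0,"ty":0,"tz":4,"rx":0,"ry":0,"rz":0,"grip":8.5},{"tx":0,"ty":0,"tz":4,"rx":0,"ry":0,"rz":0,"grip":8.5}]' >/dev/null
python3 -m pendant '[{"tx":0,"ty":0,"tz":4,"rx":0,"ry":0,"rz":0,"grip":8.5},{"tx":0,"ty":0,"tz":4,"rx":0,"ry":0,"rz":0,"grip":8.5},{"tx":0,"ty":0,"tz":3,"rx":0,"ry":0,"rz":0,"grip":8.5},{"tx":0,"ty":0,"tz":0,"rx":0,"ry":0,"rz":0,"grip":8.5},{"tx":0,"ty":0,"tz":0,"rx":0,"ry":0,"rz":0,"grip":8.5}]'
python3 - <<'E'
from h import *
np.set_printoptions(precision=4,suppress=True)
o=arm.get_obs();print(o['joints'],q2R(o['tool_rot']),tool(np.array([.6115,.1968,.054])-o['tcp_pos']))
c=cam('side');
x=arm.cut_out('large_dish_centre','side')[:1]
cv2.imwrite('pics/d.png',cv2.resize(c['frame'][90:240,150:350,::-1],None,fx=4,fy=4))
E
```

```text
clock: 4.93
tcp_pos: [0.6232, 0.2568, 0.1092]
tool_rot: [-0.001, 0.778, 0.629, -0.002]
force: [0.5, -0.6, 0.4]
opening: 0.085
grasp_force: 0.0
[ 0.2121  0.5188  1.3926 -0.0001  1.2343  0.4234] [[ 0.2097  0.9777 -0.004 ]
 [ 0.9778 -0.2098 -0.0009]
 [-0.0017 -0.0037 -1.    ]] [-6.1029  0.134   5.5274]
```

View pics/d.png

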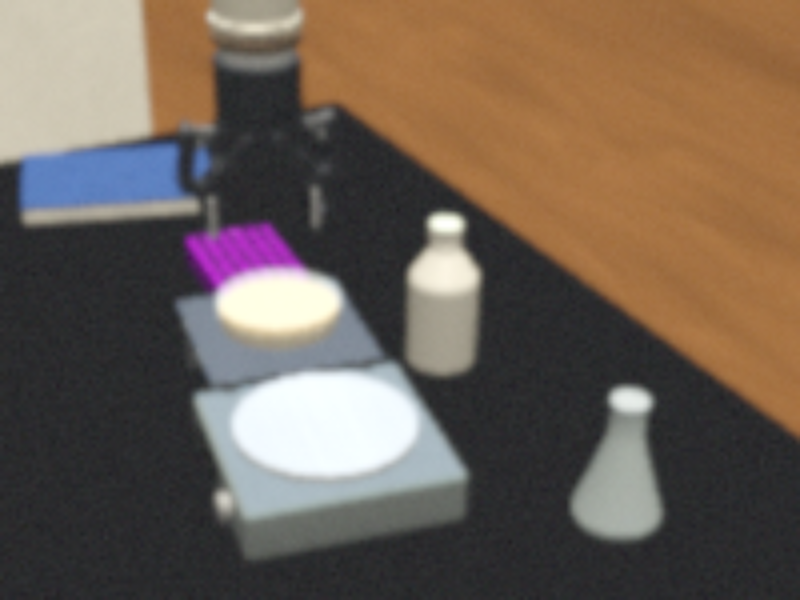

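The side view shows the fingers hanging behind the dish, clear of the bottle and well block. I'll go down and push.

```bash
python3 -m pendant '[{"tx":0,"ty":0.1,"tz":2,"rx":0,"ry":0,"rz":0,"grip":8.5},{"tx":0,"ty":0,"tz":2,"rx":0,"ry":0,"rz":0,"grip":8.5},{"tx":0,"ty":0,"tz":1,"rx":0,"ry":0,"rz":0,"grip":8.5},{"tx":0,"ty":0,"tz":0.4,"rx":0,"ry":0,"rz":0,"grip":8.5},{"tx":0,"ty":0,"tz":0,"rx":0,"ry":0,"rz":0,"grip":8.5},{"tx":0,"ty":0,"tz":0,"rx":0,"ry":0,"rz":0,"grip":8.5}]'
python3 -m pendant '[{"tx":-0.7,"ty":0,"tz":0,"rx":0,"ry":0,"rz":0,"grip":8.5},{"tx":-0.5,"ty":0,"tz":0,"rx":0,"ry":0,"rz":0,"grip":8.5},{"tx":-0.5,"ty":0,"tz":0,"rx":0,"ry":0,"rz":0,"grip":8.5},{"tx":-0.5,"ty":0,"tz":0,"rx":0,"ry":0,"rz":0,"grip":8.5},{"tx":-0.5,"ty":0,"tz":0,"rx":0,"ry":0,"rz":0,"grip":8.5},{"tx":-0.5,"ty":0,"tz":0,"rx":0,"ry":0,"rz":0,"grip":8.5},{"tx":-0.5,"ty":0,"tz":0,"rx":0,"ry":0,"rz":0,"grip":8.5},{"tx":0,"ty":0,"tz":0,"rx":0,"ry":0,"rz":0,"grip":8.5}]'
cat > m.py <<'E'
from pf import *
o=arm.get_obs();print(o['clock'],o['tcp_pos'],'err to plate in tool cm',tool(np.array([.576,.0327,.054])-o['tcp_pos']),o['force'])
for n in('wrist','top'):
    c=cam(n)
    for x in arm.cut_out('large_dish_centre',n)[:1]:
        p,e=fit(c,x['mask'],o['tcp_pos'][:2]-.046*q2R(o['tool_rot'])[:2,0],.055,.062,.084); print(n,x['p'],p,e,'dish->plate tool',tool([.576-p[0],.0327-p[1],0])[:2])
        m=c['frame'].copy();cv2.polylines(m,[cyl(c,p,.055,.062,.084).astype(np.int32)],True,(255,0,0));save(dict(frame=m),'m_'+n,1.5)
E
python3 m.py
```

```text
clock: 5.53
tcp_pos: [0.6266, 0.2573, 0.0586]
tool_rot: [0.001, 0.778, 0.628, 0.001]
force: [-0.1, -0.6, 0.7]
opening: 0.0851
grasp_force: 0.0
clock: 6.2
tcp_pos: [0.6179, 0.2199, 0.0571]
tool_rot: [0.0, 0.778, 0.628, 0.0]
force: [0.2, 0.3, 0.8]
opening: 0.085
grasp_force: 0.8
6.2 [0.6179 0.2199 0.0571] err to plate in tool cm [-19.1832  -0.1488   0.3077] [0.1961 0.2652 0.7922]
top 0.9 [0.6075 0.1726] 3.5845788695240737 dish->plate tool [-14.3395  -0.1423]
```

```bash
python3 -m pendant '[{"tx":-0.6,"ty":0,"tz":0,"rx":0,"ry":0,"rz":0,"grip":8.5},{"tx":-0.8,"ty":-0.02,"tz":0,"rx":0,"ry":0,"rz":0,"grip":8.5},{"tx":-0.8,"ty":-0.02,"tz":0,"rx":0,"ry":0,"rz":0,"grip":8.5},{"tx":-0.8,"ty":-0.02,"tz":0,"rx":0,"ry":0,"rz":0,"grip":8.5},{"tx":-0.8,"ty":-0.02,"tz":0,"rx":0,"ry":0,"rz":0,"grip":8.5},{"tx":-0.8,"ty":-0.02,"tz":0,"rx":0,"ry":0,"rz":0,"grip":8.5},{"tx":-0.8,"ty":-0.02,"tz":0,"rx":0,"ry":0,"rz":0,"grip":8.5},{"tx":-0.8,"ty":-0.02,"tz":0,"rx":0,"ry":0,"rz":0,"grip":8.5}]' >/dev/null
python3 -m pendant '[{"tx":-0.8,"ty":0,"tz":0,"rx":0,"ry":0,"rz":0,"grip":8.5},{"tx":-0.8,"ty":0,"tz":0,"rx":0,"ry":0,"rz":0,"grip":8.5},{"tx":-0.8,"ty":0,"tz":0,"rx":0,"ry":0,"rz":0,"grip":8.5},{"tx":-0.8,"ty":0,"tz":0,"rx":0,"ry":0,"rz":0,"grip":8.5},{"tx":-0.4,"ty":0,"tz":0,"rx":0,"ry":0,"rz":0,"grip":8.5},{"tx":-0.2,"ty":0,"tz":0,"rx":0,"ry":0,"rz":0,"grip":8.5},{"tx":0,"ty":0,"tz":0,"rx":0,"ry":0,"rz":0,"grip":8.5}]'
python3 m.py; python3 -c "
from h import *
c=cam('wrist');save(c,'e_wrist',1.5)"
```

```text
clock: 7.65
tcp_pos: [0.5951, 0.1229, 0.0566]
tool_rot: [-0.0, 0.778, 0.628, -0.0]
force: [0.2, 0.1, -0.6]
opening: 0.0849
grasp_force: 0.0
7.65 [0.5951 0.1229 0.0566] err to plate in tool cm [-9.2162  0.0303  0.2601] [ 0.2342  0.1445 -0.572 ]
top 0.73 [0.5842 0.0773] 6.140721973100193 dish->plate tool [-4.5286  0.1379]
```

View pics/e_wrist.png

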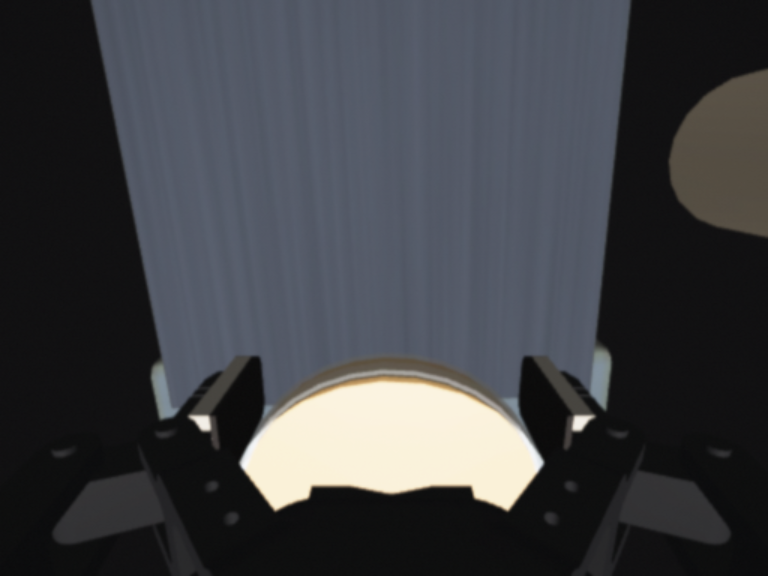

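The wrist view shows the dish caged between the pads, with its near rim at about (260,238), straddling ledge and plate. I'll carry on to just short of centre, then back off and measure.

```bash
python3 -m pendant '[{"tx":-0.4,"ty":0.03,"tz":0,"rx":0,"ry":0,"rz":0,"grip":8.5},{"tx":-0.6,"ty":0,"tz":0,"rx":0,"ry":0,"rz":0,"grip":8.5},{"tx":-0.6,"ty":0,"tz":0.1,"rx":0,"ry":0,"rz":0,"grip":8.5},{"tx":-0.6,"ty":0,"tz":0.1,"rx":0,"ry":0,"rz":0,"grip":8.5},{"tx":-0.6,"ty":0,"tz":0,"rx":0,"ry":0,"rz":0,"grip":8.5},{"tx":-0.6,"ty":0,"tz":0,"rx":0,"ry":0,"rz":0,"grip":8.5},{"tx":-0.4,"ty":0,"tz":0,"rx":0,"ry":0,"rz":0,"grip":8.5},{"tx":-0.3,"ty":0,"tz":0,"rx":0,"ry":0,"rz":0,"grip":8.5}]' >/dev/null
python3 -m pendant '[{"tx":0,"ty":0,"tz":0,"rx":0,"ry":0,"rz":0,"grip":8.5},{"tx":0,"ty":0,"tz":0,"rx":0,"ry":0,"rz":0,"grip":8.5}]'
python3 -m pendant '[{"tx":1.5,"ty":0,"tz":0,"rx":0,"ry":0,"rz":0,"grip":8.5},{"tx":3,"ty":0,"tz":0,"rx":0,"ry":0,"rz":0,"grip":8.5},{"tx":4,"ty":0,"tz":-1,"rx":0,"ry":0,"rz":0,"grip":8.5},{"tx":4,"ty":0,"tz":-4,"rx":0,"ry":0,"rz":0,"grip":8.5},{"tx":1,"ty":0,"tz":-4,"rx":0,"ry":0,"rz":0,"grip":8.5},{"tx":0,"ty":0,"tz":-4,"rx":0,"ry":0,"rz":0,"grip":8.5},{"tx":0,"ty":0,"tz":0,"rx":0,"ry":0,"rz":0,"grip":8.5},{"tx":0,"ty":0,"tz":0,"rx":0,"ry":0,"rz":0,"grip":8.5}]'
sed -i 's/,.062,.084/,.060,.082/g' m.py
python3 m.py; python3 - <<'E'
from pf import *
c=cam('wrist');save(c,'f_wrist',1.5)
E
```

```text
clock: 8.73
tcp_pos: [0.5869, 0.0829, 0.0546]
tool_rot: [0.0, 0.778, 0.628, -0.0]
force: [-0.3, -0.2, -0.1]
opening: 0.0848
grasp_force: 0.0
clock: 9.4
tcp_pos: [0.6154, 0.2058, 0.1782]
tool_rot: [0.002, 0.778, 0.629, 0.003]
force: [-0.3, -1.1, -0.5]
opening: 0.085
grasp_force: 0.0
9.4 [0.6154 0.2058 0.1782] err to plate in tool cm [-17.781   -0.3196  12.3722] [-0.2886 -1.08   -0.4744]
wrist 0.88 [0.577  0.0304] 13.605994625982929 dish->plate tool [ 0.2077 -0.1422]
```

View pics/m_wrist.png

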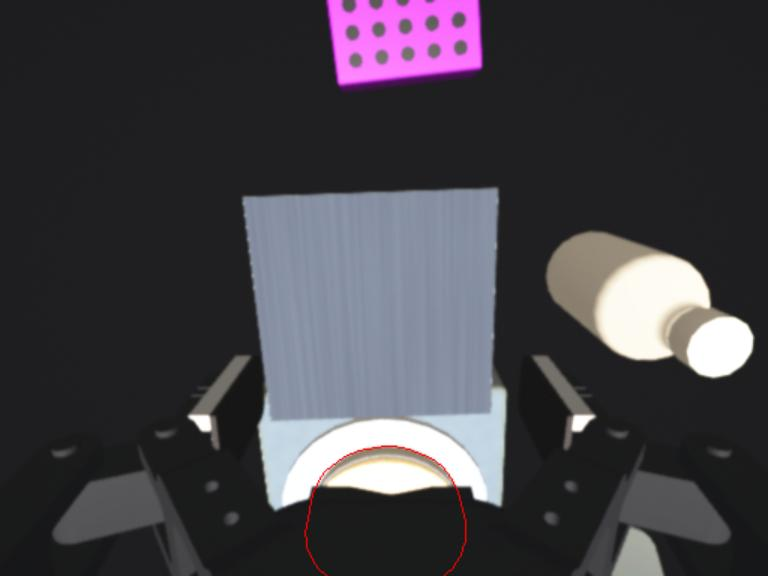

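The rim sits inside the plate ring, but the gripper body hides most of the dish. I'll go up for a clear view.

```bash
python3 -m pendant '[{"tx":0,"ty":0,"tz":-4,"rx":0,"ry":0,"rz":0,"grip":8.5},{"tx":-1.8,"ty":-0.1,"tz":-3,"rx":0,"ry":0,"rz":0,"grip":8.5},{"tx":-1.8,"ty":-0.1,"tz":-3,"rx":0,"ry":0,"rz":0,"grip":8.5},{"tx":-1.8,"ty":-0.1,"tz":-3,"rx":0,"ry":0,"rz":0,"grip":8.5},{"tx":-1.8,"ty":-0.1,"tz":-3,"rx":0,"ry":0,"rz":0,"grip":8.5},{"tx":0,"ty":0,"tz":0,"rx":0,"ry":0,"rz":0,"grip":8.5},{"tx":0,"ty":0,"tz":0,"rx":0,"ry":0,"rz":0,"grip":8.5},{"tx":0,"ty":0,"tz":0,"rx":0,"ry":0,"rz":0,"grip":8.5}]'
python3 m.py; python3 - <<'E'
from pf import *
c=cam('wrist')
for t in(170,190,210):print(t,platefit(c,t))
E
```

```text
clock: 10.32
tcp_pos: [0.5937, 0.1353, 0.3324]
tool_rot: [-0.001, 0.778, 0.628, -0.001]
force: [0.5, 0.2, -0.7]
opening: 0.0852
grasp_force: 0.0
10.3167 [0.5937 0.1353 0.3324] err to plate in tool cm [-10.3916   0.506   27.8467] [ 0.5397  0.1673 -0.6774]
wrist 0.74 [0.5779 0.0348] 1.287753851475833 dish->plate tool [-0.2477 -0.1385]
top 0.87 [0.5753 0.0361] 0.7525813856416568 dish->plate tool [-0.3194  0.1368]
170 (np.int64(7031), (array([0.576 , 0.0326]), np.float64(0.31881880347881153)))
190 (np.int64(6855), (array([0.5759, 0.0326]), np.float64(0.4511841215958888)))
210 (np.int64(6723), (array([0.5759, 0.0327]), np.float64(0.6952813932499674)))
```

View pics/m_wrist.png

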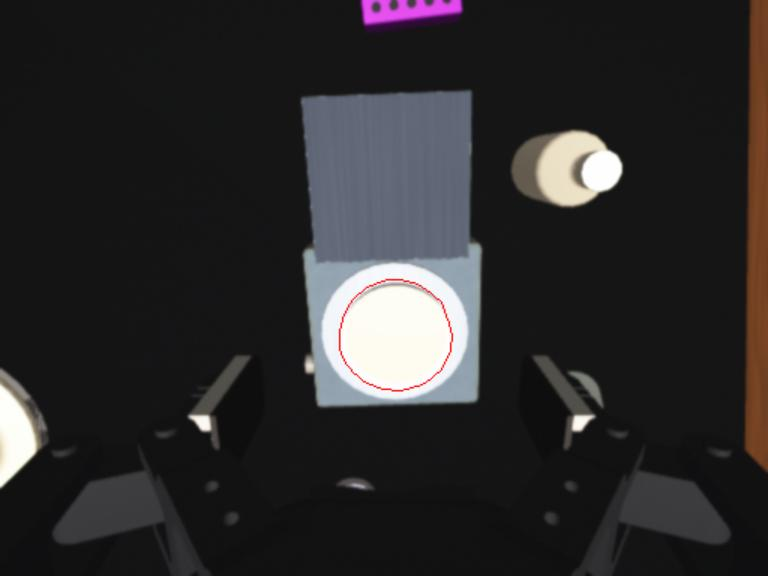

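The dish is about 3 mm short of centre along the push direction. The wrist and top views agree on that. I'll give one small corrective push.

```bash
python3 -m pendant '[{"tx":0,"ty":0.5,"tz":4,"rx":0,"ry":0,"rz":0,"grip":8.5},{"tx":0,"ty":0,"tz":4,"rx":0,"ry":0,"rz":0,"grip":8.5},{"tx":0,"ty":0,"tz":4,"rx":0,"ry":0,"rz":0,"grip":8.5},{"tx":0,"ty":0,"tz":4,"rx":0,"ry":0,"rz":0,"grip":8.5},{"tx":0,"ty":0,"tz":4,"rx":0,"ry":0,"rz":0,"grip":8.5},{"tx":0,"ty":0,"tz":4,"rx":0,"ry":0,"rz":0,"grip":8.5},{"tx":0,"ty":0,"tz":2.4,"rx":0,"ry":0,"rz":0,"grip":8.5},{"tx":0,"ty":0,"tz":1.1,"rx":0,"ry":0,"rz":0,"grip":8.5}]' >/dev/null
python3 -m pendant '[{"tx":0,"ty":0,"tz":0,"rx":0,"ry":0,"rz":0,"grip":8.5},{"tx":0,"ty":0,"tz":0,"rx":0,"ry":0,"rz":0,"grip":8.5},{"tx":-2,"ty":0,"tz":0,"rx":0,"ry":0,"rz":0,"grip":8.5},{"tx":-2,"ty":0,"tz":0,"rx":0,"ry":0,"rz":0,"grip":8.5},{"tx":-0.7,"ty":0,"tz":0,"rx":0,"ry":0,"rz":0,"grip":8.5},{"tx":0,"ty":0,"tz":0,"rx":0,"ry":0,"rz":0,"grip":8.5},{"tx":0,"ty":0,"tz":0,"rx":0,"ry":0,"rz":0,"grip":8.5}]'
python3 -c "
from pf import *
print(tool(np.array([.576,.0327,.054])-arm.get_obs()['tcp_pos']))"
```

```text
clock: 11.82
tcp_pos: [0.5905, 0.0885, 0.061]
tool_rot: [0.001, 0.778, 0.628, 0.001]
force: [0.1, 0.5, -0.7]
opening: 0.0852
grasp_force: 0.0
[-5.762  -0.2413  0.691 ]
```

```bash
python3 -m pendant '[{"tx":0,"ty":-0.2,"tz":0.6,"rx":0,"ry":0,"rz":0,"grip":8.5},{"tx":-0.3,"ty":0,"tz":0,"rx":0,"ry":0,"rz":0,"grip":8.5},{"tx":-0.3,"ty":0,"tz":0,"rx":0,"ry":0,"rz":0,"grip":8.5},{"tx":-0.3,"ty":0,"tz":0,"rx":0,"ry":0,"rz":0,"grip":8.5},{"tx":0,"ty":0,"tz":0,"rx":0,"ry":0,"rz":0,"grip":8.5},{"tx":0,"ty":0,"tz":0,"rx":0,"ry":0,"rz":0,"grip":8.5}]'
python3 -c "
from pf import *
print(tool(np.array([.576,.0327,.054])-arm.get_obs()['tcp_pos']))"
python3 -m pendant '[{"tx":1.5,"ty":0,"tz":0,"rx":0,"ry":0,"rz":0,"grip":8.5},{"tx":3,"ty":0,"tz":0,"rx":0,"ry":0,"rz":0,"grip":8.5},{"tx":1,"ty":0,"tz":-3,"rx":0,"ry":0,"rz":0,"grip":8.5},{"tx":0,"ty":0,"tz":-4,"rx":0,"ry":0,"rz":0,"grip":8.5},{"tx":0,"ty":0,"tz":-4,"rx":0,"ry":0,"rz":0,"grip":8.5},{"tx":0,"ty":0,"tz":-4,"rx":0,"ry":0,"rz":0,"grip":8.5},{"tx":0,"ty":0,"tz":-4,"rx":0,"ry":0,"rz":0,"grip":8.5},{"tx":0,"ty":0,"tz":-4,"rx":0,"ry":0,"rz":0,"grip":8.5}]'>/dev/null
python3 -m pendant '[{"tx":0,"ty":0,"tz":-4,"rx":0,"ry":0,"rz":0,"grip":8.5},{"tx":0,"ty":0,"tz":0,"rx":0,"ry":0,"rz":0,"grip":8.5},{"tx":0,"ty":0,"tz":0,"rx":0,"ry":0,"rz":0,"grip":8.5}]'
python3 m.py
```

```text
clock: 12.32
tcp_pos: [0.5852, 0.0799, 0.0531]
tool_rot: [-0.0, 0.778, 0.628, -0.0]
force: [0.4, 0.2, 0.7]
opening: 0.085
grasp_force: 0.1
[-4.8119  0.0981 -0.0883]
clock: 13.23
tcp_pos: [0.5984, 0.1339, 0.3271]
tool_rot: [0.002, 0.778, 0.628, 0.003]
force: [0.0, -0.3, -0.0]
opening: 0.0847
grasp_force: 0.0
13.2333 [0.5984 0.1339 0.3271] err to plate in tool cm [-10.4082  -0.2578  27.2949] [ 0.001  -0.2695 -0.0451]
wrist 0.88 [0.5766 0.0326] 0.8158952130803802 dish->plate tool [ 0.0006 -0.0649]
top 0.81 [0.5744 0.0331] 0.8904603638865962 dish->plate tool [-0.0013  0.1634]
```

The dish is centred to within about 1 mm. Next is the small dish.

```bash
python3 -m pendant '[{"tx":-3.6,"ty":0.93,"tz":0,"rx":0,"ry":0,"rz":0,"grip":8.5},{"tx":-3.6,"ty":0.93,"tz":0,"rx":0,"ry":0,"rz":0,"grip":8.5},{"tx":-3.6,"ty":0.93,"tz":1,"rx":0,"ry":0,"rz":0,"grip":8.5},{"tx":-3.6,"ty":0.93,"tz":1,"rx":0,"ry":0,"rz":0,"grip":8.5},{"tx":-3.6,"ty":0.93,"tz":1,"rx":0,"ry":0,"rz":0,"grip":8.5},{"tx":-3.6,"ty":0.93,"tz":1,"rx":0,"ry":0,"rz":0,"grip":8.5},{"tx":-3.6,"ty":0.93,"tz":1.3,"rx":0,"ry":0,"rz":0,"grip":8.5},{"tx":-3.6,"ty":0.93,"tz":1.3,"rx":0,"ry":0,"rz":0,"grip":8.5}]' >/dev/null
python3 -m pendant '[{"tx":-3.6,"ty":0.93,"tz":1.3,"rx":0,"ry":0,"rz":0,"grip":8.5},{"tx":-3.6,"ty":0.93,"tz":1.3,"rx":0,"ry":0,"rz":0,"grip":8.5},{"tx":-3.6,"ty":0.93,"tz":1.3,"rx":0,"ry":0,"rz":0,"grip":8.5},{"tx":0,"ty":0,"tz":0,"rx":0,"ry":0,"rz":0,"grip":8.5},{"tx":0,"ty":0,"tz":0,"rx":0,"ry":0,"rz":0,"grip":8.5},{"tx":0,"ty":0,"tz":0,"rx":0,"ry":0,"rz":0,"grip":8.5}]'
cat > s.py <<'E'
from pf import *
import sys
l,z0,z1,zl,r=dict(s=('small_dish_centre',0,.02,.01,.03),w=('weight_knob',0,.012,.027,.03))[sys.argv[1]]
o=arm.get_obs();c=cam('wrist')
for x in arm.landmark_of(l,'wrist')[:2]:print('lm',x['p'],x['uv'],at_z(c,x['uv'],zl))
for x in arm.cut_out(l,'wrist')[:1]:
    p,e=fit(c,x['mask'],o['tcp_pos'][:2],r,z0,z1); print(x['p'],x['box'],p,e,'tool',tool([p[0]-o['tcp_pos'][0],p[1]-o['tcp_pos'][1],0]),o['joints'])
m=c['frame'].copy();cv2.polylines(m,[cyl(c,p,r,z0,z1).astype(np.int32)],True,(255,0,0));save(dict(frame=m),'s_'+sys.argv[1],1.5)
E
python3 s.py s
```

```text
clock: 14.6
tcp_pos: [0.6131, -0.2742, 0.2167]
tool_rot: [-0.001, 0.778, 0.628, -0.0]
force: [0.7, 0.2, -0.9]
opening: 0.085
grasp_force: 0.0
lm 0.7 [267.2, 162.6] [ 0.6227 -0.2736  0.01  ]
0.94 [264.3, 164.8, 46.0, 46.6] [ 0.6189 -0.2753] 1.031410211683744 tool [0.0135 0.5946 0.0003] [-0.6003  0.4176  1.3105  0.0005  1.4163 -0.3884]
```

View pics/s_s.png

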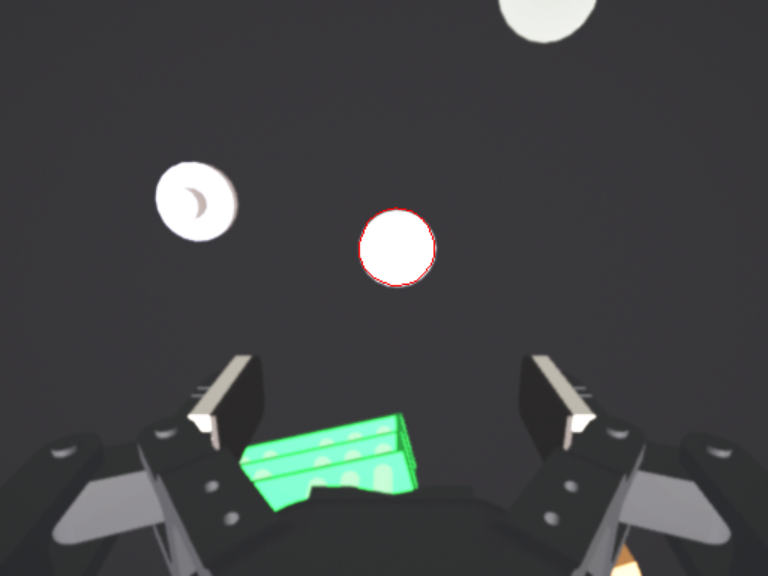

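The fit outlines the small dish at about (264,165), centred between the fingers, with the weight visible on the left. I'll descend onto it.

```bash
python3 -m pendant '[{"tx":0,"ty":0.6,"tz":2,"rx":0,"ry":0,"rz":0,"grip":8.5},{"tx":0,"ty":0,"tz":4,"rx":0,"ry":0,"rz":0,"grip":8.5},{"tx":0,"ty":0,"tz":4,"rx":0,"ry":0,"rz":0,"grip":8.5},{"tx":0,"ty":0,"tz":4,"rx":0,"ry":0,"rz":0,"grip":8.5},{"tx":0,"ty":0,"tz":3.6,"rx":0,"ry":0,"rz":0,"grip":8.5},{"tx":0,"ty":0,"tz":2,"rx":0,"ry":0,"rz":0,"grip":8.5},{"tx":0,"ty":0,"tz":0,"rx":0,"ry":0,"rz":0,"grip":8.5},{"tx":0,"ty":0,"tz":0,"rx":0,"ry":0,"rz":0,"grip":8.5}]'
python3 -c "
from pf import *
o=arm.get_obs();print(tool(np.array([.6189,-.2753,.0])-o['tcp_pos']),q2R(o['tool_rot'])[:,2])"
```

```text
clock: 15.42
tcp_pos: [0.6193, -0.2748, 0.0219]
tool_rot: [-0.001, 0.777, 0.629, -0.0]
force: [0.4, -0.6, -0.2]
opening: 0.0851
grasp_force: 0.0
[-0.0555 -0.0292  2.1883] [-0.0013  0.0009 -1.    ]
```

```bash
python3 -m pendant '[{"tx":0,"ty":0,"tz":1,"rx":0,"ry":0,"rz":0,"grip":8.5},{"tx":0,"ty":0,"tz":1.0,"rx":0,"ry":0,"rz":0,"grip":8.5},{"tx":0,"ty":0,"tz":0,"rx":0,"ry":0,"rz":0,"grip":7.5},{"tx":0,"ty":0,"tz":0,"rx":0,"ry":0,"rz":0,"grip":6.5},{"tx":0,"ty":0,"tz":0,"rx":0,"ry":0,"rz":0,"grip":5.5},{"tx":0,"ty":0,"tz":0,"rx":0,"ry":0,"rz":0,"grip":5.5},{"tx":0,"ty":0,"tz":0,"rx":0,"ry":0,"rz":0,"grip":5.5},{"tx":0,"ty":0,"tz":0,"rx":0,"ry":0,"rz":0,"grip":5.5}]'
python3 -m pendant '[{"tx":0,"ty":0,"tz":0,"rx":0,"ry":0,"rz":0,"grip":5.5},{"tx":0,"ty":0,"tz":0,"rx":0,"ry":0,"rz":0,"grip":5.5}]'
```

```text
clock: 16.08
tcp_pos: [0.6203, -0.2767, 0.0034]
tool_rot: [0.001, 0.778, 0.628, 0.0]
force: [-0.5, 0.2, 4.2]
opening: 0.0574
grasp_force: 64.5
clock: 16.25
tcp_pos: [0.6203, -0.2767, 0.0034]
tool_rot: [0.001, 0.778, 0.628, 0.0]
force: [-0.3, -0.6, 5.8]
opening: 0.0577
grasp_force: 64.6
```

```bash
python3 -m pendant '[{"tx":0,"ty":0,"tz":-0.5,"rx":0,"ry":0,"rz":0,"grip":5.5},{"tx":0,"ty":0,"tz":-1.5,"rx":0,"ry":0,"rz":0,"grip":5.5},{"tx":0,"ty":0,"tz":-4,"rx":0,"ry":0,"rz":0,"grip":5.5},{"tx":0,"ty":0,"tz":-4,"rx":0,"ry":0,"rz":0,"grip":5.5},{"tx":0,"ty":0,"tz":-4,"rx":0,"ry":0,"rz":0,"grip":5.5},{"tx":0,"ty":0,"tz":-2,"rx":0,"ry":0,"rz":0,"grip":5.5},{"tx":0,"ty":0,"tz":0,"rx":0,"ry":0,"rz":0,"grip":5.5},{"tx":0,"ty":0,"tz":0,"rx":0,"ry":0,"rz":0,"grip":5.5}]'
python3 - <<'E'
from pf import *
c=cam('side');p=arm.get_obs()['tcp_pos'];u,v=map(int,proj(c,p));print(p,u,v)
a=c['frame'][v-60:v+60,u-60:u+60,::-1]
w=cam('wrist')['frame'][:,:,::-1]
cv2.imwrite('pics/g.png',np.hstack([cv2.resize(a,(384,384),interpolation=2),cv2.resize(w,(416,384))]))
E
```

```text
clock: 16.92
tcp_pos: [0.6203, -0.2766, 0.1648]
tool_rot: [0.002, 0.778, 0.628, 0.001]
force: [-0.3, 0.6, -0.8]
opening: 0.0576
grasp_force: 64.2
[ 0.6191 -0.2759  0.1622] 303 217
```

View pics/g.png

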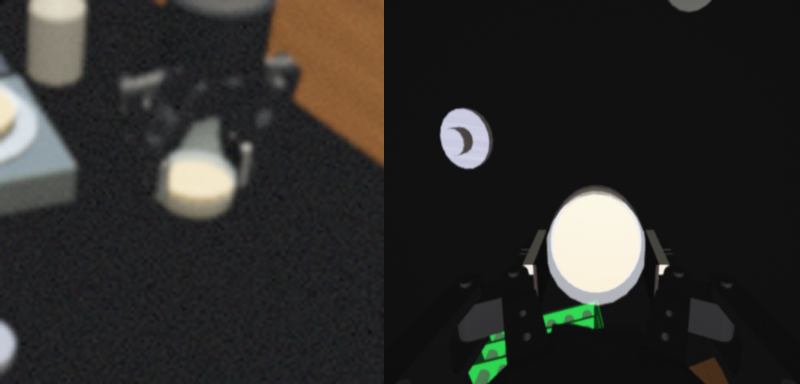

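Left crop: the dish hangs level in the fingers. Right: the wrist view shows it between the pads. I'll measure its offset in the tool.

```bash
cat > q.py <<'E'
from pf import *
o=arm.get_obs();c=cam('wrist');p=o['tcp_pos']
for x in arm.cut_out('small_dish_centre','wrist')[:1]:
    q,e=fit(c,x['mask'],p[:2],.03,p[2]-.003,p[2]+.017);off=tool([q[0]-p[0],q[1]-p[1],0]);print(x['p'],q,e,'dish in tool',off[:2])
    m=c['frame'].copy();cv2.polylines(m,[cyl(c,q,.03,p[2]-.003,p[2]+.017).astype(np.int32)],True,(255,0,0));save(dict(frame=m),'q',1.5)
print(arm.landmark_of('small_dish_centre','wrist')[:1],proj(c,[*q,p[2]+.007]))
print('tcp->plate',tool(np.array([.576,.0327,.0862])-p))
E
python3 q.py
```

```text
0.63 [ 0.62  -0.276] 1.9254942836727862 dish in tool [-0.0184  0.165 ]
[{'uv': [260.9, 242.9], 'p': 0.6}] [np.float64(260.55554805213933), np.float64(244.21750135145237)]
tcp->plate [ 29.2236 -10.5998   7.5227]
```

```bash
python3 -m pendant '[{"tx":1.5,"ty":-0.5,"tz":0,"rx":0,"ry":0,"rz":0,"grip":5.5},{"tx":3.3,"ty":-1.2,"tz":0,"rx":0,"ry":0,"rz":0,"grip":5.5},{"tx":3.3,"ty":-1.2,"tz":0,"rx":0,"ry":0,"rz":0,"grip":5.5},{"tx":3.3,"ty":-1.2,"tz":0,"rx":0,"ry":0,"rz":0,"grip":5.5},{"tx":3.3,"ty":-1.2,"tz":0,"rx":0,"ry":0,"rz":0,"grip":5.5},{"tx":3.3,"ty":-1.2,"tz":0,"rx":0,"ry":0,"rz":0,"grip":5.5},{"tx":3.3,"ty":-1.2,"tz":0,"rx":0,"ry":0,"rz":0,"grip":5.5},{"tx":3.3,"ty":-1.2,"tz":0,"rx":0,"ry":0,"rz":0,"grip":5.5}]' >/dev/null
python3 -m pendant '[{"tx":3,"ty":-1.1,"tz":0,"rx":0,"ry":0,"rz":0,"grip":5.5},{"tx":1.5,"ty":-0.6,"tz":0,"rx":0,"ry":0,"rz":0,"grip":5.5},{"tx":0,"ty":0,"tz":2,"rx":0,"ry":0,"rz":0,"grip":5.5},{"tx":0,"ty":0,"tz":2,"rx":0,"ry":0,"rz":0,"grip":5.5},{"tx":0,"ty":0,"tz":1,"rx":0,"ry":0,"rz":0,"grip":5.5},{"tx":0,"ty":0,"tz":0,"rx":0,"ry":0,"rz":0,"grip":5.5},{"tx":0,"ty":0,"tz":0,"rx":0,"ry":0,"rz":0,"grip":5.5},{"tx":0,"ty":0,"tz":0,"rx":0,"ry":0,"rz":0,"grip":5.5}]'
python3 q.py
```

```text
clock: 18.5
tcp_pos: [0.5777, 0.0303, 0.113]
tool_rot: [0.0, 0.778, 0.628, 0.0]
force: [0.8, 0.0, -0.6]
opening: 0.0576
grasp_force: 64.2
0.65 [0.5793 0.03  ] 1.521959232161458 dish in tool [0.0088 0.1647]
[{'uv': [262.4, 245.1], 'p': 0.68}] [np.float64(260.5954098133034), np.float64(243.75358376788722)]
tcp->plate [ 0.2035 -0.2197  2.6784]
```

```bash
python3 -m pendant '[{"tx":0.2,"ty":-0.25,"tz":0.7,"rx":0,"ry":0,"rz":0,"grip":5.5},{"tx":0,"ty":0,"tz":0.7,"rx":0,"ry":0,"rz":0,"grip":5.5},{"tx":0,"ty":0,"tz":0.6,"rx":0,"ry":0,"rz":0,"grip":5.5},{"tx":0,"ty":0,"tz":0.3,"rx":0,"ry":0,"rz":0,"grip":5.5},{"tx":0,"ty":0,"tz":0,"rx":0,"ry":0,"rz":0,"grip":5.5},{"tx":0,"ty":0,"tz":0,"rx":0,"ry":0,"rz":0,"grip":5.5}]'
```

```text
clock: 19.15
tcp_pos: [0.5747, 0.0332, 0.0887]
tool_rot: [-0.0, 0.778, 0.628, -0.0]
force: [0.3, -0.1, -1.3]
opening: 0.0577
grasp_force: 64.2
```

```bash
python3 -m pendant '[{"tx":0,"ty":0,"tz":0.1,"rx":0,"ry":0,"rz":0,"grip":5.5},{"tx":0,"ty":0,"tz":0.1,"rx":0,"ry":0,"rz":0,"grip":5.5},{"tx":0,"ty":0,"tz":0,"rx":0,"ry":0,"rz":0,"grip":5.5},{"tx":0,"ty":0,"tz":0,"rx":0,"ry":0,"rz":0,"grip":5.5}]'
```

```text
clock: 19.48
tcp_pos: [0.575, 0.0331, 0.0872]
tool_rot: [0.0, 0.778, 0.628, 0.0]
force: [-0.4, 1.4, -1.3]
opening: 0.0571
grasp_force: 64.2
```

```bash
python3 -m pendant '[{"tx":0,"ty":0,"tz":0.1,"rx":0,"ry":0,"rz":0,"grip":5.5},{"tx":0,"ty":0,"tz":0,"rx":0,"ry":0,"rz":0,"grip":5.5},{"tx":0,"ty":0,"tz":0,"rx":0,"ry":0,"rz":0,"grip":5.5}]'|egrep 'tcp|force:'
python3 -m pendant '[{"tx":0,"ty":0,"tz":0.1,"rx":0,"ry":0,"rz":0,"grip":5.5},{"tx":0,"ty":0,"tz":0,"rx":0,"ry":0,"rz":0,"grip":5.5},{"tx":0,"ty":0,"tz":0,"rx":0,"ry":0,"rz":0,"grip":5.5}]'|egrep 'tcp|force:'
```

```text
tcp_pos: [0.5749, 0.0331, 0.0861]
force: [0.3, -0.6, -0.9]
grasp_force: 64.2
tcp_pos: [0.5752, 0.0331, 0.0853]
force: [-0.0, -0.5, 0.2]
grasp_force: 64.5
```

```bash
python3 -m pendant '[{"tx":0,"ty":0,"tz":0.1,"rx":0,"ry":0,"rz":0,"grip":5.5},{"tx":0,"ty":0,"tz":0,"rx":0,"ry":0,"rz":0,"grip":5.5},{"tx":0,"ty":0,"tz":0,"rx":0,"ry":0,"rz":0,"grip":5.5}]'|egrep 'tcp|force:'
python3 -m pendant '[{"tx":0,"ty":0,"tz":0.05,"rx":0,"ry":0,"rz":0,"grip":5.5},{"tx":0,"ty":0,"tz":0,"rx":0,"ry":0,"rz":0,"grip":5.5},{"tx":0,"ty":0,"tz":0,"rx":0,"ry":0,"rz":0,"grip":5.5}]'|egrep 'tcp|force:'
```

```text
tcp_pos: [0.5752, 0.0331, 0.0853]
force: [-3.5, 0.0, 7.2]
grasp_force: 65.1
tcp_pos: [0.5752, 0.0331, 0.0853]
force: [-5.4, 0.8, 9.5]
grasp_force: 65.4
```

```bash
python3 -m pendant '[{"tx":0,"ty":0,"tz":-0.1,"rx":0,"ry":0,"rz":0,"grip":5.5},{"tx":0,"ty":0,"tz":0,"rx":0,"ry":0,"rz":0,"grip":5.8},{"tx":0,"ty":0,"tz":0,"rx":0,"ry":0,"rz":0,"grip":6.1},{"tx":0,"ty":0,"tz":0,"rx":0,"ry":0,"rz":0,"grip":6.5},{"tx":0,"ty":0,"tz":0,"rx":0,"ry":0,"rz":0,"grip":7.5},{"tx":0,"ty":0,"tz":0,"rx":0,"ry":0,"rz":0,"grip":8.5},{"tx":0,"ty":0,"tz":0,"rx":0,"ry":0,"rz":0,"grip":8.5},{"tx":0,"ty":0,"tz":0,"rx":0,"ry":0,"rz":0,"grip":8.5}]'
python3 -m pendant '[{"tx":0,"ty":0,"tz":-0.5,"rx":0,"ry":0,"rz":0,"grip":8.5},{"tx":0,"ty":0,"tz":-2,"rx":0,"ry":0,"rz":0,"grip":8.5},{"tx":0,"ty":0,"tz":-3,"rx":0,"ry":0,"rz":0,"grip":8.5},{"tx":0,"ty":0,"tz":-4,"rx":0,"ry":0,"rz":0,"grip":8.5},{"tx":0,"ty":0,"tz":-4,"rx":0,"ry":0,"rz":0,"grip":8.5},{"tx":0,"ty":0,"tz":-4,"rx":0,"ry":0,"rz":0,"grip":8.5},{"tx":0,"ty":0,"tz":0,"rx":0,"ry":0,"rz":0,"grip":8.5},{"tx":0,"ty":0,"tz":0,"rx":0,"ry":0,"rz":0,"grip":8.5}]'
cat > v.py <<'E'
from pf import *
o=arm.get_obs();p=o['tcp_pos']
for n in('wrist','top'):
    c=cam(n);m=c['frame'].copy()
    for l,r,z0,z1 in(('large_dish_centre',.055,.060,.082),('small_dish_centre',.03,.082,.102)):
        for x in arm.cut_out(l,n)[:1]:
            q,e=fit(c,x['mask'],(.576,.033),r,z0,z1);print(n,l,x['p'],q,e)
            cv2.polylines(m,[cyl(c,q,r,z0,z1).astype(np.int32)],True,(255,0,0) if r>.05 else (0,0,255))
    save(dict(frame=m),'v_'+n,1.5)
    print([(x['p'],at_z(c,x['uv'],.092)) for x in arm.landmark_of('small_dish_centre',n)[:2]])
E
python3 v.py
```

```text
clock: 21.15
tcp_pos: [0.5749, 0.0331, 0.0845]
tool_rot: [-0.0, 0.778, 0.628, -0.0]
force: [-0.5, 0.5, -0.1]
opening: 0.0848
grasp_force: 0.0
clock: 21.82
tcp_pos: [0.5768, 0.0329, 0.2637]
tool_rot: [0.003, 0.778, 0.628, 0.003]
force: [-0.3, -0.7, -1.2]
opening: 0.0845
grasp_force: 0.0
wrist large_dish_centre 0.6 [0.5764 0.0328] 1.2531980037452652
wrist small_dish_centre 0.68 [0.577  0.0333] 0.7413895020719455
[(0.83, array([0.582 , 0.0329, 0.092 ]))]
top large_dish_centre 0.57 [0.568  0.0687] 2.831121815956684
[(0.46, array([0.5777, 0.0326, 0.092 ]))]
```

View pics/v_wrist.png

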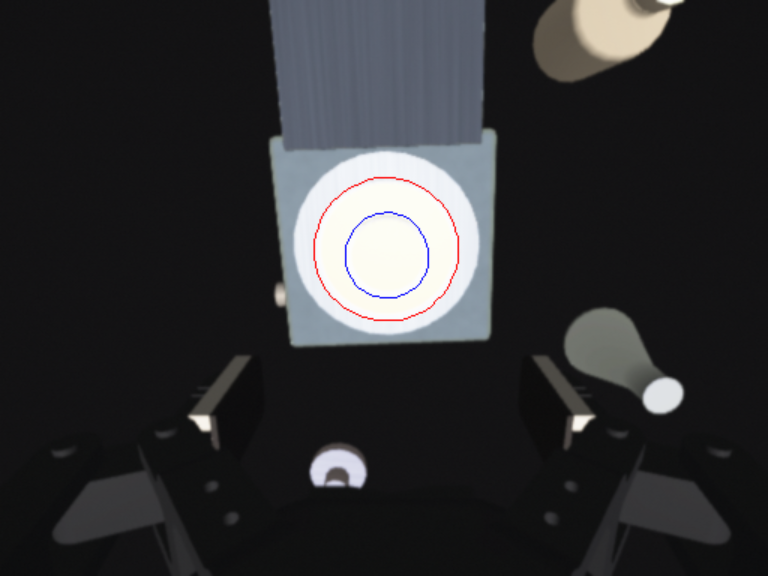

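The view shows the small dish (blue) concentric with the large dish (red) on the plate, all near (258,166). That picture was one more than the allowed ten, so I'll work from numbers from here on. Next is the weight.

```bash
python3 -m pendant '[{"tx":-3.2,"ty":-0.7,"tz":0,"rx":0,"ry":0,"rz":0,"grip":8.5},{"tx":-3.2,"ty":-0.7,"tz":0,"rx":0,"ry":0,"rz":0,"grip":8.5},{"tx":-3.2,"ty":-0.7,"tz":0,"rx":0,"ry":0,"rz":0,"grip":8.5},{"tx":-3.2,"ty":-0.7,"tz":0.6,"rx":0,"ry":0,"rz":0,"grip":8.5},{"tx":-3.2,"ty":-0.7,"tz":0.8,"rx":0,"ry":0,"rz":0,"grip":8.5},{"tx":-3.2,"ty":-0.7,"tz":0.8,"rx":0,"ry":0,"rz":0,"grip":8.5},{"tx":-3.2,"ty":-0.7,"tz":1,"rx":0,"ry":0,"rz":0,"grip":7},{"tx":-3.2,"ty":-0.7,"tz":1,"rx":0,"ry":0,"rz":0,"grip":6}]' >/dev/null
python3 -m pendant '[{"tx":0,"ty":0,"tz":0,"rx":0,"ry":0,"rz":0,"grip":5.5},{"tx":0,"ty":0,"tz":0,"rx":0,"ry":0,"rz":0,"grip":5.5},{"tx":0,"ty":0,"tz":0,"rx":0,"ry":0,"rz":0,"grip":5.5}]'
python3 s.py w
```

```text
clock: 23.13
tcp_pos: [0.4666, -0.205, 0.2176]
tool_rot: [-0.0, 0.778, 0.628, 0.0]
force: [-0.2, 0.1, 0.3]
opening: 0.055
grasp_force: 0.0
lm 0.74 [260.1, 169.3] [ 0.467  -0.2077  0.027 ]
0.7 [262.9, 165.2, 50.1, 47.8] [ 0.4705 -0.2059] 0.9975123685301606 tool [-0.0072  0.4047  0.0003] [-0.6519 -0.0012  1.7938  0.0006  1.3495 -0.4399]
```

```bash
python3 -m pendant '[{"tx":-0.05,"ty":0.3,"tz":2,"rx":0,"ry":0,"rz":0,"grip":5.5},{"tx":0,"ty":0,"tz":4,"rx":0,"ry":0,"rz":0,"grip":5.5},{"tx":0,"ty":0,"tz":4,"rx":0,"ry":0,"rz":0,"grip":5.5},{"tx":0,"ty":0,"tz":4,"rx":0,"ry":0,"rz":0,"grip":5.5},{"tx":0,"ty":0,"tz":3,"rx":0,"ry":0,"rz":0,"grip":5.5},{"tx":0,"ty":0,"tz":1.5,"rx":0,"ry":0,"rz":0,"grip":5.5},{"tx":0,"ty":0,"tz":0,"rx":0,"ry":0,"rz":0,"grip":5.5},{"tx":0,"ty":0,"tz":0,"rx":0,"ry":0,"rz":0,"grip":5.5}]'
python3 - <<'E'
from pf import *
p=arm.get_obs()['tcp_pos']
for n in('wrist','top'):
    c=cam(n)
    for x in arm.cut_out('weight_knob',n)[:1]:
        q,e=fit(c,x['mask'],(.469,-.2065),.03,0,.012);print(n,x['p'],q,e,tool([*(q-p[:2]),0])[:2])
    for x in arm.landmark_of('weight_knob',n)[:1]: print('lm',x['p'],tool(at_z(c,x['uv'],.027)-p))
E
```

```text
clock: 23.95
tcp_pos: [0.4695, -0.2057, 0.0326]
tool_rot: [-0.001, 0.777, 0.629, -0.0]
force: [-0.4, -1.1, 0.2]
opening: 0.0552
grasp_force: 0.0
wrist 0.62 [ 0.47   -0.2064] 0.8202813850381816 [-0.0589  0.0686]
lm 0.79 [0.0223 0.0337 0.5591]
```

Well aligned. I'll go down and grip the knob.

```bash
python3 -m pendant '[{"tx":0,"ty":0,"tz":0.8,"rx":0,"ry":0,"rz":0,"grip":5.5},{"tx":0,"ty":0.05,"tz":0.8,"rx":0,"ry":0,"rz":0,"grip":5.5},{"tx":0,"ty":0,"tz":0,"rx":0,"ry":0,"rz":0,"grip":4.5},{"tx":0,"ty":0,"tz":0,"rx":0,"ry":0,"rz":0,"grip":3.5},{"tx":0,"ty":0,"tz":0,"rx":0,"ry":0,"rz":0,"grip":2.3},{"tx":0,"ty":0,"tz":0,"rx":0,"ry":0,"rz":0,"grip":2.3},{"tx":0,"ty":0,"tz":0,"rx":0,"ry":0,"rz":0,"grip":2.3},{"tx":0,"ty":0,"tz":0,"rx":0,"ry":0,"rz":0,"grip":2.3}]'
python3 -m pendant '[{"tx":0,"ty":0,"tz":0,"rx":0,"ry":0,"rz":0,"grip":2.3},{"tx":0,"ty":0,"tz":0,"rx":0,"ry":0,"rz":0,"grip":2.3},{"tx":0,"ty":0,"tz":0,"rx":0,"ry":0,"rz":0,"grip":2.3},{"tx":0,"ty":0,"tz":0,"rx":0,"ry":0,"rz":0,"grip":2.3}]'
```

```text
clock: 24.92
tcp_pos: [0.4696, -0.2066, 0.0166]
tool_rot: [-0.0, 0.778, 0.628, -0.0]
force: [-0.2, -0.8, -2.2]
opening: 0.0242
grasp_force: 53.9
clock: 25.25
tcp_pos: [0.4696, -0.2066, 0.0166]
tool_rot: [-0.0, 0.778, 0.628, -0.0]
force: [-1.2, -0.5, -1.5]
opening: 0.024
grasp_force: 53.9
```

```bash
python3 -m pendant '[{"tx":0,"ty":0,"tz":-0.5,"rx":0,"ry":0,"rz":0,"grip":2.3},{"tx":0,"ty":0,"tz":-2,"rx":0,"ry":0,"rz":0,"grip":2.3},{"tx":0,"ty":0,"tz":-3.5,"rx":0,"ry":0,"rz":0,"grip":2.3},{"tx":0,"ty":0,"tz":-4,"rx":0,"ry":0,"rz":0,"grip":2.3},{"tx":0,"ty":0,"tz":-4,"rx":0,"ry":0,"rz":0,"grip":2.3},{"tx":0,"ty":0,"tz":-2.5,"rx":0,"ry":0,"rz":0,"grip":2.3},{"tx":0,"ty":0,"tz":-1,"rx":0,"ry":0,"rz":0,"grip":2.3},{"tx":1,"ty":0.2,"tz":0,"rx":0,"ry":0,"rz":0,"grip":2.3}]'
python3 -m pendant '[{"tx":2.5,"ty":0.5,"tz":0,"rx":0,"ry":0,"rz":0,"grip":2.3},{"tx":3.4,"ty":0.75,"tz":0,"rx":0,"ry":0,"rz":0,"grip":2.3},{"tx":3.4,"ty":0.75,"tz":0,"rx":0,"ry":0,"rz":0,"grip":2.3},{"tx":3.4,"ty":0.75,"tz":0,"rx":0,"ry":0,"rz":0,"grip":2.3},{"tx":3.4,"ty":0.75,"tz":0,"rx":0,"ry":0,"rz":0,"grip":2.3},{"tx":3.4,"ty":0.75,"tz":0,"rx":0,"ry":0,"rz":0,"grip":2.3},{"tx":2.5,"ty":0.5,"tz":0,"rx":0,"ry":0,"rz":0,"grip":2.3},{"tx":2,"ty":0.4,"tz":0,"rx":0,"ry":0,"rz":0,"grip":2.3}]'>/dev/null
python3 -m pendant '[{"tx":0.7,"ty":0.1,"tz":0,"rx":0,"ry":0,"rz":0,"grip":2.3},{"tx":0,"ty":0,"tz":1,"rx":0,"ry":0,"rz":0,"grip":2.3},{"tx":0,"ty":0,"tz":2,"rx":0,"ry":0,"rz":0,"grip":2.3},{"tx":0,"ty":0,"tz":1,"rx":0,"ry":0,"rz":0,"grip":2.3},{"tx":0,"ty":0,"tz":0,"rx":0,"ry":0,"rz":0,"grip":2.3},{"tx":0,"ty":0,"tz":0,"rx":0,"ry":0,"rz":0,"grip":2.3},{"tx":0,"ty":0,"tz":0,"rx":0,"ry":0,"rz":0,"grip":2.3},{"tx":0,"ty":0,"tz":0,"rx":0,"ry":0,"rz":0,"grip":2.3}]'
python3 - <<'E'
from pf import *
p=arm.get_obs()['tcp_pos'];c=cam('wrist')
for x in arm.cut_out('weight_knob','wrist')[:1]:
    for dz in(-.0166,):
        q,e=fit(c,x['mask'],p[:2],.03,p[2]+dz,p[2]+dz+.012);print(x['p'],q,e,'weight in tool',tool([*(q-p[:2]),0])[:2])
print('to target',tool(np.array([.5765,.0332,.102+.0166])-p))
E
```

```text
clock: 25.92
tcp_pos: [0.475, -0.1992, 0.1947]
tool_rot: [0.003, 0.778, 0.628, 0.0]
force: [-0.2, 0.3, -3.3]
opening: 0.0241
grasp_force: 54.0
clock: 27.25
tcp_pos: [0.5777, 0.0327, 0.1527]
tool_rot: [0.001, 0.778, 0.628, 0.001]
force: [-0.7, -0.9, -3.3]
opening: 0.0241
grasp_force: 54.0
0.85 [0.5793 0.0326] 13.364849545926512 weight in tool [0.0277 0.1641]
to target [ 0.0272 -0.1336  3.4143]
```

```bash
python3 -m pendant '[{"tx":0.03,"ty":-0.12,"tz":0.8,"rx":0,"ry":0,"rz":0,"grip":2.3},{"tx":0,"ty":0,"tz":1,"rx":0,"ry":0,"rz":0,"grip":2.3},{"tx":0,"ty":0,"tz":0.7,"rx":0,"ry":0,"rz":0,"grip":2.3},{"tx":0,"ty":0,"tz":0.4,"rx":0,"ry":0,"rz":0,"grip":2.3},{"tx":0,"ty":0,"tz":0.2,"rx":0,"ry":0,"rz":0,"grip":2.3},{"tx":0,"ty":0,"tz":0,"rx":0,"ry":0,"rz":0,"grip":2.3},{"tx":0,"ty":0,"tz":0,"rx":0,"ry":0,"rz":0,"grip":2.3}]'
python3 -m pendant '[{"tx":0,"ty":0,"tz":0.1,"rx":0,"ry":0,"rz":0,"grip":2.3},{"tx":0,"ty":0,"tz":0,"rx":0,"ry":0,"rz":0,"grip":2.3},{"tx":0,"ty":0,"tz":0,"rx":0,"ry":0,"rz":0,"grip":2.3}]'|egrep 'tcp|force:'
```

```text
clock: 27.93
tcp_pos: [0.576, 0.0338, 0.1206]
tool_rot: [0.0, 0.778, 0.628, 0.0]
force: [0.5, -0.8, -2.5]
opening: 0.024
grasp_force: 54.0
tcp_pos: [0.5761, 0.0337, 0.12]
force: [-0.2, -0.7, -2.9]
grasp_force: 54.0
```

```bash
python3 -m pendant '[{"tx":0,"ty":0,"tz":0.1,"rx":0,"ry":0,"rz":0,"grip":2.3},{"tx":0,"ty":0,"tz":0,"rx":0,"ry":0,"rz":0,"grip":2.3},{"tx":0,"ty":0,"tz":0,"rx":0,"ry":0,"rz":0,"grip":2.3}]'|egrep 'tcp|force:'
python3 -m pendant '[{"tx":0,"ty":0,"tz":0.05,"rx":0,"ry":0,"rz":0,"grip":2.3},{"tx":0,"ty":0,"tz":0,"rx":0,"ry":0,"rz":0,"grip":2.3},{"tx":0,"ty":0,"tz":0,"rx":0,"ry":0,"rz":0,"grip":2.3}]'|egrep 'tcp|force:'
```

```text
tcp_pos: [0.5759, 0.0337, 0.1187]
force: [0.1, -0.4, -3.5]
grasp_force: 54.0
tcp_pos: [0.576, 0.0337, 0.1185]
force: [-1.8, 0.8, 1.6]
grasp_force: 54.4
```

Contact, at the expected height. I'll release and lift away.

```bash
python3 -m pendant '[{"tx":0,"ty":0,"tz":0,"rx":0,"ry":0,"rz":0,"grip":2.4},{"tx":0,"ty":0,"tz":0,"rx":0,"ry":0,"rz":0,"grip":2.6},{"tx":0,"ty":0,"tz":0,"rx":0,"ry":0,"rz":0,"grip":2.9},{"tx":0,"ty":0,"tz":0,"rx":0,"ry":0,"rz":0,"grip":3.4},{"tx":0,"ty":0,"tz":0,"rx":0,"ry":0,"rz":0,"grip":4.2},{"tx":0,"ty":0,"tz":0,"rx":0,"ry":0,"rz":0,"grip":5},{"tx":0,"ty":0,"tz":0,"rx":0,"ry":0,"rz":0,"grip":6},{"tx":0,"ty":0,"tz":0,"rx":0,"ry":0,"rz":0,"grip":6}]'
python3 -m pendant '[{"tx":0,"ty":0,"tz":-0.5,"rx":0,"ry":0,"rz":0,"grip":6},{"tx":0,"ty":0,"tz":-2,"rx":0,"ry":0,"rz":0,"grip":6},{"tx":0,"ty":0,"tz":-3,"rx":0,"ry":0,"rz":0,"grip":6},{"tx":0,"ty":0,"tz":-4,"rx":0,"ry":0,"rz":0,"grip":6},{"tx":0,"ty":0,"tz":-4,"rx":0,"ry":0,"rz":0,"grip":6},{"tx":0,"ty":0,"tz":-4,"rx":0,"ry":0,"rz":0,"grip":6},{"tx":0,"ty":0,"tz":0,"rx":0,"ry":0,"rz":0,"grip":6},{"tx":0,"ty":0,"tz":0,"rx":0,"ry":0,"rz":0,"grip":6}]'
python3 - <<'E'
from pf import *
c=cam('wrist');print(platefit(c,190))
for l,r,z0,z1,zl in(('large_dish_centre',.055,.060,.082,.071),('weight_knob',.03,.102,.114,.129)):
    for x in arm.cut_out(l,'wrist')[:2]:print(l,x['p'],x['box'],fit(c,x['mask'],(.576,.033),r,z0,z1))
    for x in arm.landmark_of(l,'wrist')[:1]:print('lm',x['p'],at_z(c,x['uv'],zl))
for n in('wrist','side','top'):
    if n!='wrist': c=cam(n)
    print(n,'knob/small px expected',np.round(proj(c,[.576,.033,.129]),1),np.round(proj(c,[.576,.033,.092]),1),[np.round(x['uv'],1) for l in('weight_knob','small_dish_centre') for x in arm.landmark_of(l,n)[:1]])
E
```

```text
clock: 29.35
tcp_pos: [0.576, 0.0337, 0.1182]
tool_rot: [0.0, 0.778, 0.628, 0.0]
force: [0.2, -0.0, -0.0]
opening: 0.0602
grasp_force: 0.0
clock: 30.02
tcp_pos: [0.5776, 0.0335, 0.2972]
tool_rot: [0.003, 0.778, 0.628, 0.003]
force: [0.0, 0.1, -1.4]
opening: 0.06
grasp_force: 0.0
(np.int64(9870), (array([0.576 , 0.0329]), np.float64(0.41433988079509854)))
large_dish_centre 0.82 [257.7, 164.0, 91.2, 89.8] (array([0.5764, 0.0334]), np.float64(0.6721586350779325))
weight_knob 0.56 [258.4, 166.4, 48.3, 51.0] (array([0.5779, 0.0342]), np.float64(0.9422368319652711))
lm 0.66 [0.5813 0.0346 0.129 ]
wrist knob/small px expected [256.6 172. ] [256.8 165.4] [array([261. , 169.6])]
side knob/small px expected [231.6 176.8] [231.7 186.9] [array([230.9, 177.6]), array([232.8, 186. ])]
top knob/small px expected [224.8 189. ] [225.4 190. ] [array([224.6, 191.5])]
```

All three are centred within about 2 mm and at the right heights, so I'm handing in.

```bash
python3 -c "
from bench import arm
print(arm.close_job())"
```

```text
the job is handed in; nothing more can be done
None
```

The shaker is loaded and the job handed in at about 30 s: large dish slid to the plate centre, small dish on it, weight knob up on top, each within about 2 mm of centre by the wrist camera, bystanders not re-measured; I viewed 11 pictures, one over the limit of 10.

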